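# Clamp a red wooden blank in the lettering board

### The job

Get the red wooden blank ready for gold lettering: with the fingertips push it along its channel on the plywood clamping board until it is fully home against the aluminium stop, and only then push the clamp's red handle over, past its dead point, until it snaps into lock with the rubber pad down on the blank. Only push: do not lift the blank or pick anything up, and leave the other things on the table where they are. Finish with the robot clear of everything.

Things in the scene. Friction and masses are not known exactly. Their poses are not given: they have to be found in the camera images.
- board: plywood clamping board, 380 (own x) x 220 (own y) x 15 mm thick, fixed to the table; origin at the centre of its underside, z up. In its frame, mm: a channel runs along x between two wooden rails (inner faces y = +-78, 10 tall, x = -165 to 60). At its +x end is an aluminium stop (face x = 60, 18 tall, 180 wide), and behind that, on y = 0, the steel toggle clamp
- clamp (a point): point on the board under the clamp (board x = 100, y = 0, z = 15 mm; board axes). The clamp's cheeks span board x = 74 to 129, up to z = 71, 42 wide; With the clamp open its arm slants up over the stop, tip at about x = 25, z = 90, 18 wide, and the pad hangs about 15 mm clear of a blank beneath it
- blank: red wooden blank with a gold border, a loose square plate 150 x 150 x 12 mm, 0.15 to 0.25 kg; origin at the centre of its underside. Lies flat in the channel (underside z = 15, top z = 27 mm), 3 mm play each side, its x along the board's x, 25 to 55 mm short of the stop at the start. Fully home its origin is at board x = -15 mm and the near edge, the one to push, at x = -90 mm
- handle (a joint): angle of the red clamp handle, rad, on a level hinge along the board's y. 0 = open, leaning 0.09 rad from vertical towards board -x; grows as it is pushed over to +x and down. Starts at 0. A spring resists (at most about 12 N at the push point) up to the dead point near 0.8; let go before that it springs back, beyond it it snaps into lock at its stop, 1.22. Arm and pad come down with it
- handle_pivot (a point): hinge axis of the red handle, fixed to the board at x = 115, y = 0, z = 60 mm; the point turns with the handle: its own y is the hinge axis
- handle_face (a point): point to push on the red handle: the middle of its flat face that looks to the board's -x (and upwards as it closes), 100 mm up the handle from the hinge axis and 7 mm out from the handle's centre line. The red grip is 28 mm wide, 14 mm thick and runs from 55 to 130 mm from the hinge axis
- pad: rubber pad of the clamp, 18 mm across and 10 mm tall, on a sprung pin under the end of the clamp's arm; origin at the centre of its lower face. In lock with the blank home it presses on the blank's top about 30 mm in from the edge at the stop, with about 3 N
- cup: white paper cup, 72 mm across, 85 mm tall; origin at the centre of its underside; leave it alone
- bottle: yellow paint bottle, 48 mm across, 140 mm tall; origin at the centre of its underside; leave it alone
- dish: small brass-coloured dish, 84 mm across, 22 mm tall; origin at the centre of its underside; leave it alone
- seal_box: red seal-paste box, 62 x 62 x 34 mm; origin at the centre of its underside; leave it alone
- paperweight: brass bar paperweight, 120 x 26 x 18 mm, long along its own x; origin at the centre of its underside; leave it alone
- brush_pot: white pot, 76 mm across and 80 mm tall, with a large brush fixed in it that sticks up to 225 mm; origin at the centre of its underside; leave it alone
- brush: brush lying on the table, long along its own x; leave it alone
- spare_blanks: stack of two spare red wooden blanks, about 155 x 155 mm, 24 mm tall; origin at the centre of its underside; leave it alone
Not all that is in view belongs to the job. What is shaped like the blank but green is not meant.

How it is judged:
On the way, in this order (a step that is already met when the one before it is completed fails the run):
1. the blank is fully home against the stop while the clamp is still open (x of blank in the frame of board between -0.019 and -0.009 m and value of joint handle below 0.6 rad), for 0.2 s.
2. the handle has snapped past its dead point into lock (value of joint handle above 1.15 rad), for 0.2 s.
At the end, for the whole second after the job is handed in: The handle is in lock (joint above 1.15 rad, at rest), the blank lies flat on the board at rest with its far edge within 4 mm of the stop, and the pad presses on it with more than 1.5 N (value of joint handle above 1.15 rad and velocity of joint handle below 0.1 rad/s and x of blank in the frame of board between -0.019 and -0.009 m and z of blank in the frame of board below 0.02 m and angle between blank's own z axis and vertical below 0.06 rad and contact force between pad and blank above 1.5 N and linear speed of blank below 0.01 m/s); the robot touches nothing.
It fails at once if the blank is lifted or tipped (more than 8 mm off the board, or 0.15 rad) (z of blank in the frame of board above 0.023 m or angle between blank's own z axis and vertical above 0.15 rad).
It fails at once if another thing on the table is moved more than 25 mm (distance of any of cup, bottle, dish, seal_box, paperweight, brush_pot, brush, spare_blanks from where it was at the start of the episode above 0.025 m).
It also fails if it takes over 45 s, if anything falls off the work surface, if the arm or the gripper's body presses on something with over 40 N, if the wrist force passes 120 N, or if a joint passes its speed limit or range.

### The arm

A 6-joint arm with a two-finger parallel gripper is mounted at the origin on the work surface. World frame = base frame: x ahead of the robot, y to its left, z up, the work surface at z = 0. Lengths are in m, angles in rad, forces in N, time in s.
With the tool pointing down it reaches from about 0.225 to 0.725 m from the base axis. Payload 3.1 kg.
Tool frame: the origin (TCP) lies midway between the tips of the shut fingers; the grasp point (between the pads) lies 19 mm behind it; z points along the fingers, y is the line along which they close (so a half turn about z gives the same grasp; the last joint's range is limited). The gripper opens to 85 mm and grips with 20 to 120 N. Pads are 22 mm wide; open, the fingers measure 114 mm over their backs; the gripper's body (76 mm by 85 mm) begins 54 mm behind the grasp point. The pads swing forward as they close: fully open they stand 13 mm farther back than shut.
Start: joints at [1.175, 0.048, 0.099, 1.622, 0, 1.443], TCP at [0.139, 0.506, 0.231] pointing down, gripper open.
Joint ranges: [-2.91, 2.91], [-0.99, 1.94], [-1.21, 1.42], [-2.12, 2.29], [-1.49, 1.47], [-3.14, 3.14]. Speed limits (rad/s): [2.79, 2.79, 3.14, 3.14, 3.14, 3.14].

### API

Orientations are given as a 3x3 rotation matrix whose columns are the frame's x, y, z axes.
In Python, from station import * gives the robot as it stands. The module is installed in compiled form; this text tells all that it offers.
- The arm moves only by the tool jog_arm, never from a script. Its argument "commands" is a list that holds one entry, the list of rows, each a list of 7 numbers: the shift along the tool's x, y, z in cm, then the turn, a rotation vector about the tool's x, y, z in degrees, then the finger opening in cm, from 0 to 8.54. A call has 1 to 5 rows; each row shifts and turns the commanded pose from where the row before left it, along the tool's axes as they then stand; what a row does not reach is not made up. A row lasts 1/10 s, in which the tool goes at most 50 mm and 8.59 degrees, less where a joint would pass 70% of its speed; a pose out of reach is approached as far as the arm can. A call with a gripper value outside its range is refused whole. The fingers move at their own pace and stop on an object; "newtons" is the grip in N (left out, the last holds). Time passes only in rows, so rows that do not move let the fingers close. It gives the time, the measured TCP pose, the force, the opening and the grip force at its end, in the units of the state.
- read_state(): the state, without advancing time (a new reading comes with each control period).
- grab_frame(name): name is "side" or "top" or "wrist"; returns a dict with "pixels" (400x640x3 uint8, red, green, blue), "fov_y" (degrees; the focal length in pixels is half the picture's height over the tangent of half this angle, whatever the lens; pixels are square), "cx", "cy" (the principal point, pixels), "D" ([k1, k2, p1, p2, k3] as OpenCV has them; the pictures are not rectified), "world_from_camera" (4x4, takes a point from camera to world coordinates); the wrist camera has in their place "tool_from_camera" (4x4, takes a point from camera to tool coordinates, whose origin is the TCP and whose axes are the flange's). Camera axes: x right, y down, z forward; pixel columns grow to the right and rows downward; lengths in m; the calibration is good to about 2 mm. A picture is of the moment at which its call begins: read the wrist's pose just before it. There is no depth.
- job_done(): hands the job in; it is judged then, once.
Trained networks look in a picture, given as the dict that the camera call returned (one of the last four; its "shot" number tells which), for a name from the list of things; names that differ only in an ending like _2 or _b are one class to them, and where a whole thing is asked for, a point or a joint stands for the part that bears it (a point fixed in the world has none). Each returns a list of dicts, best first, with "confidence" (0 to 1); they miss things now and then, are a little off and sometimes report something else, mostly with a low value. They report only what shows in the picture. A call takes as long as a camera call. They do not tell look-alikes from the thing itself.
- search_frame(query, picture): "box" ([left, top, right, bottom] in pixels, round what is visible of it).
The state is a dict: "t": time; "joints": joint angles; "qd": joint speeds; "joint_efforts": joint torques, N m; "tool_pos": TCP position; "ee_rot": TCP orientation; "contact_force": force on the tool from outside, world axes, zero at the start; "torque": the same for the moment, N m; "grip_width": finger opening in m; "grip_force": force on a finger pad.
Only numpy, scipy, OpenCV 4.12 (cv2) and the standard library are available. Lean on these libraries where they do the work, as an engineer would, in place of code of your own. Each camera call takes 0.05 s, during which the arm holds its last target. There are 200 camera calls.

## Working session

There is one attempt and no reset: what is moved stays moved. The work goes in short steps, Python scripts to look and compute and a tool call to move; the robot and the scene stay as the last step left them, time stands still between calls to the robot, and variables do not carry over. Pictures are saved under pics/ and viewed, at most 10 in all, crops included, and the job is handed in when it is done.

Besides the shell and the picture viewer there is one more tool, called after "Emit:" as name(argument=value, ...) on one line, values as JSON. jog_arm: Moves the arm, as the interface text tells. Its arguments: {"type":"object","properties":{"commands":{"type":"array"},"newtons":{"type":"number"}},"required":["commands"]}

```bash
mkdir -p pics; cat > h.py <<'E'
from station import *
import numpy as np, cv2
def K(f):
    fl=200/np.tan(np.radians(f["fov_y"])/2); return np.array([[fl,0,f["cx"]],[0,fl,f["cy"]],[0,0,1.]])
def T(f,s=None):
    if "world_from_camera" in f: return np.array(f["world_from_camera"])
    M=np.eye(4); M[:3,:3]=s["ee_rot"]; M[:3,3]=s["tool_pos"]; return M@np.array(f["tool_from_camera"])
def toz(f,uv,z,s=None):
    uv=np.array(uv,float).reshape(-1,1,2); n=cv2.undistortPoints(uv,K(f),np.array(f["D"],float))[:,0]
    M=T(f,s); d=np.c_[n,np.ones(len(n))]@M[:3,:3].T; o=M[:3,3]; return o+d*((z-o[2])/d[:,2])[:,None]
def proj(f,P,s=None):
    M=np.linalg.inv(T(f,s)); return cv2.projectPoints(np.array(P,float).reshape(-1,1,3),cv2.Rodrigues(M[:3,:3])[0],M[:3,3],K(f),np.array(f["D"],float))[0][:,0]
def save(f,n): cv2.imwrite("pics/"+n,f["pixels"][:,:,::-1])
E
python3 - <<'E'
from h import *
np.set_printoptions(precision=3,suppress=True)
for c in ("top","side"):
    f=grab_frame(c); save(f,c+"0.png"); print(c,T(f)[:3,3],T(f)[:3,2])
    for q in ("board","blank","handle","pad","cup","bottle","brush_pot","spare_blanks","dish","seal_box"):
        for r in search_frame(q,f)[:3]: print(q,np.round(r["box"]),round(r["confidence"],2))
print(read_state())
E
```

```text
top [ 0.264 -0.009  1.328] [ 0.2    0.018 -0.98 ]
board [279. 140. 413. 248.] 0.58
blank [334. 167. 398. 228.] 0.96
blank [375. 288. 444. 353.] 0.77
handle [282. 141. 419. 246.] 0.65
cup [398. 139. 421. 164.] 0.58
bottle [359. 127. 377. 150.] 0.54
brush_pot [427. 157. 472. 196.] 0.6
brush_pot [358. 123. 376. 150.] 0.37
spare_blanks [179. 176. 237. 231.] 0.73
dish [326. 117. 354. 142.] 0.64
seal_box [269. 139. 296. 160.] 0.59
side [-0.068 -0.634  0.866] [ 0.502  0.572 -0.649]
board [290. 154. 434. 302.] 0.9
blank [332. 219. 409. 278.] 0.89
handle [335. 158. 349. 208.] 0.95
handle [206. 146. 270. 190.] 0.3
cup [430. 215. 462. 254.] 0.66
cup [449. 223. 508. 300.] 0.24
bottle [410. 174. 427. 222.] 0.55
brush_pot [448. 222. 508. 302.] 0.61
brush_pot [292. 157. 433. 304.] 0.49
spare_blanks [206. 146. 270. 192.] 0.73
spare_blanks [333. 219. 407. 277.] 0.4
dish [382. 180. 411. 200.] 0.61
seal_box [325. 166. 340. 183.] 0.62
{'t': 1.1, 'joints': array([1.175, 0.048, 0.099, 1.622, 0.   , 1.443]), 'qd': array([ 0.   , -0.001,  0.   , -0.001, -0.   , -0.001]), 'joint_efforts': array([  0.   , -33.865,  32.017,   0.001,  -0.   ,   0.   ]), 'tool_pos': array([0.139, 0.506, 0.231]), 'ee_rot': array([[-0.964,  0.265, -0.   ],
       [ 0.265,  0.964, -0.   ],
       [ 0.   , -0.   , -1.   ]]), 'contact_force': array([-0.253,  0.235, -0.476]), 'torque': array([ 0.007, -0.015,  0.007]), 'grip_force': 0.0, 'grip_width': 0.08529627680160433}
```

```bash
python3 - <<'E'
import cv2
a=cv2.imread("pics/top0.png")[100:370,160:500]; b=cv2.imread("pics/side0.png")[130:320,190:520]
cv2.imwrite("pics/tc.png",cv2.resize(a,None,fx=2.2,fy=2.2,interpolation=2)); cv2.imwrite("pics/sc.png",cv2.resize(b,None,fx=2.4,fy=2.4,interpolation=2))
E
```

```text
(no output)
```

View pics/tc.png

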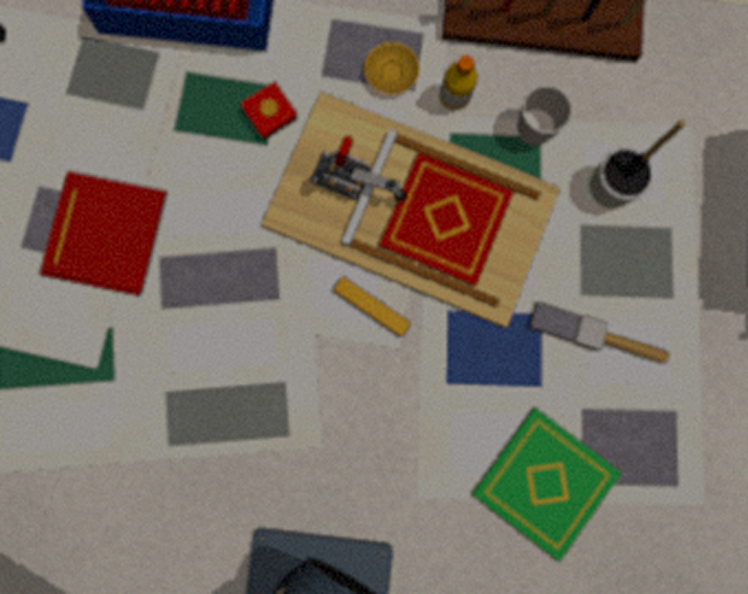

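View pics/sc.png

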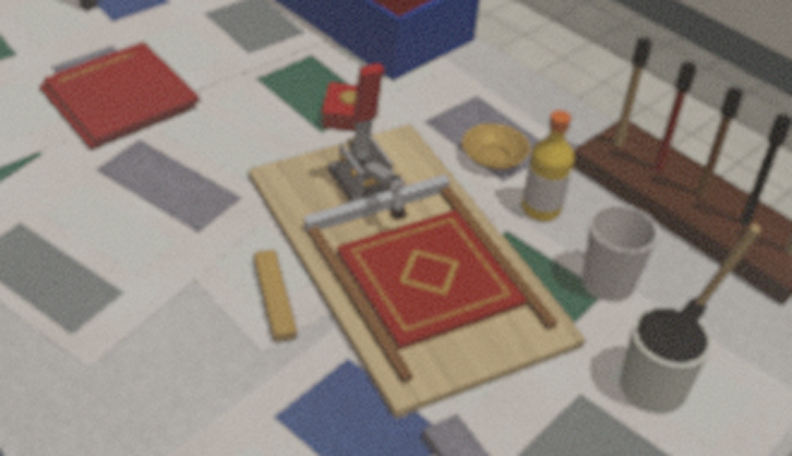

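Top view (full-picture pixels): the blank in the channel, with a gold border, is at (363,199). Look-alikes are the spare stack at (208,204), the green plate at (408,320) and the seal box at (282,150). I choose the one in the channel. The clamp is at the board's left end, with its red handle near (316,169).

```bash
cat >> h.py <<'E'
from scipy.optimize import least_squares
def fitboard(f,c,s=None,sz=(.19,.11),off=(0,0),z=.015):
    # corners order: (-x,-y),(-x,+y),(+x,+y),(+x,-y)
    L=np.array([[-1,-1],[-1,1],[1,1],[1,-1]])*np.array(sz)+np.array(off)
    W=toz(f,c,z,s)[:,:2]
    R=lambda a:np.array([[np.cos(a),-np.sin(a)],[np.sin(a),np.cos(a)]])
    d=W[2]+W[3]-W[0]-W[1]
    r=least_squares(lambda p:(L@R(p[2]).T+p[:2]-W).ravel(),[*W.mean(0),np.arctan2(d[1],d[0])])
    return r.x,W,r.fun.reshape(-1,2)
E
python3 - <<'E'
from h import *
np.set_printoptions(precision=4,suppress=True)
f=grab_frame("top"); g=grab_frame("side")
c=np.array([[558,188],[508,325],[262,225],[322,93]])/2.2+[160,100]
# image: +x end is left. order (-x,-y),(-x,+y),(+x,+y),(+x,-y)
x,W,r=fitboard(f,c); print(x,W,r)
c=np.array([[583,342],[400,415],[250,172],[408,126]])/2.4+[190,130]
x,W,r=fitboard(g,c); print(x,W,r)
for q,z in (("cup",.04),("bottle",.07),("dish",.01),("seal_box",.02),("brush_pot",.05),("paperweight",.01),("brush",.01)):
    for r in search_frame(q,f)[:2]:
        b=r["box"]; print(q,round(r["confidence"],2),toz(f,[(b[0]+b[2])/2,(b[1]+b[3])/2],z))
E
```

```text
[ 0.5649 -0.0724  1.2927] [[ 0.6167 -0.2809]
 [ 0.4101 -0.2244]
 [ 0.5126  0.1387]
 [ 0.7204  0.0772]] [[ 0.0018 -0.0044]
 [-0.0031 -0.0004]
 [-0.0013  0.0018]
 [ 0.0025  0.0029]]
[ 0.5635 -0.0759  1.2951] [[ 0.614  -0.2849]
 [ 0.4088 -0.2298]
 [ 0.5126  0.1335]
 [ 0.7186  0.0777]] [[ 0.0036 -0.0037]
 [-0.0029  0.001 ]
 [-0.0033  0.0034]
 [ 0.0025 -0.0007]]
cup 0.74 [[ 0.7195 -0.2564  0.04  ]]
bottle 0.57 [[ 0.7398 -0.1198  0.07  ]]
dish 0.85 [[ 0.7701 -0.0308  0.01  ]]
seal_box 0.96 [[0.6848 0.1592 0.02  ]]
brush_pot 0.94 [[ 0.6502 -0.3849  0.05  ]]
paperweight 0.62 [[ 0.4182 -0.0287  0.01  ]]
brush 0.69 [[ 0.4105 -0.3547  0.01  ]]
```

```bash
cat >> h.py <<'E'
from scipy.spatial.transform import Rotation as Ro
BC=np.array([.564,-.074]); BY=1.294
def b2w(x,y=0,z=0):
    c,s=np.cos(BY),np.sin(BY); return np.array([BC[0]+c*x-s*y,BC[1]+s*x+c*y,z])
def w2b(p):
    c,s=np.cos(BY),np.sin(BY); d=np.array(p[:2])-BC; return np.array([c*d[0]+s*d[1],-s*d[0]+c*d[1],p[2]])
def goalR():
    c,s=np.cos(BY),np.sin(BY); return np.array([[c,s,0],[s,-c,0],[0,0,-1.]])
def rows(P,n,w=0,pos=None,R=None):
    s=read_state(); p=np.array(s["tool_pos"]) if pos is None else pos; R=np.array(s["ee_rot"]) if R is None else R
    rv=Ro.from_matrix(R.T@goalR()).as_rotvec()/n; st=(P-p)/n; R=R.copy()
    for i in range(n):
        print(np.r_[np.round(R.T@st*100,2),np.round(np.degrees(rv),2),w].tolist()); R=R@Ro.from_rotvec(rv).as_matrix()
E
python3 -c "
from h import *
print(b2w(-.17,0,.2)); rows(b2w(-.17,0,.2),18)"
```

```text
[ 0.51754319 -0.2375291   0.2       ]
[-3.12, -3.43, 0.17, 0.0, 0.0, 5.03, 0.0]
[-3.41, -3.14, 0.17, 0.0, 0.0, 5.03, 0.0]
[-3.67, -2.83, 0.17, 0.0, 0.0, 5.03, 0.0]
[-3.91, -2.5, 0.17, 0.0, 0.0, 5.03, 0.0]
[-4.11, -2.15, 0.17, 0.0, 0.0, 5.03, 0.0]
[-4.28, -1.78, 0.17, 0.0, 0.0, 5.03, 0.0]
[-4.42, -1.39, 0.17, 0.0, 0.0, 5.03, 0.0]
[-4.53, -1.0, 0.17, 0.0, 0.0, 5.03, 0.0]
[-4.6, -0.6, 0.17, 0.0, 0.0, 5.03, 0.0]
[-4.63, -0.2, 0.17, 0.0, 0.0, 5.03, 0.0]
[-4.63, 0.21, 0.17, 0.0, 0.0, 5.03, 0.0]
[-4.6, 0.62, 0.17, 0.0, 0.0, 5.03, 0.0]
[-4.52, 1.02, 0.17, 0.0, 0.0, 5.03, 0.0]
[-4.42, 1.41, 0.17, 0.0, 0.0, 5.03, 0.0]
[-4.28, 1.79, 0.17, 0.0, 0.0, 5.03, 0.0]
[-4.1, 2.16, 0.17, 0.0, 0.0, 5.03, 0.0]
[-3.9, 2.51, 0.17, 0.0, 0.0, 5.03, 0.0]
[-3.66, 2.84, 0.17, 0.0, 0.0, 5.03, 0.0]
```

Emit:
jog_arm(commands=[[[-3.1,-3.4,0.2,0,0,5,0],[-3.4,-3.1,0.2,0,0,5,0],[-3.7,-2.8,0.2,0,0,5,0],[-3.9,-2.5,0.2,0,0,5,0],[-4.1,-2.2,0.2,0,0,5,0]]])

```text
t: 2.05
tool_pos: [0.2446, 0.2989, 0.2213]
ee_rot: [[-0.761, 0.649, 0.001], [0.649, 0.761, 0.0], [-0.0, 0.001, -1.0]]
contact_force: [0.7, -0.7, 0.7]
grip_width: 0.0122
grip_force: 0.0
```

Emit:
jog_arm(commands=[[[-4.3,-1.8,0.2,0,0,5,0],[-4.4,-1.4,0.2,0,0,5,0],[-4.5,-1.0,0.2,0,0,5,0],[-4.6,-0.6,0.2,0,0,5,0],[-4.6,-0.2,0.2,0,0,5,0]]])

```text
t: 2.55
tool_pos: [0.3501, 0.0926, 0.2116]
ee_rot: [[-0.414, 0.91, 0.002], [0.91, 0.414, 0.0], [-0.0, 0.002, -1.0]]
contact_force: [1.1, 0.2, 0.4]
grip_width: 0.0001
grip_force: 0.0
```

Emit:
jog_arm(commands=[[[-4.6,0.2,0.2,0,0,5,0],[-4.6,0.6,0.2,0,0,5,0],[-4.5,1.0,0.2,0,0,5,0],[-4.4,1.4,0.2,0,0,5,0],[-4.3,1.8,0.2,0,0,5,0]]])

```text
t: 3.05
tool_pos: [0.4559, -0.1133, 0.2014]
ee_rot: [[0.01, 1.0, 0.001], [1.0, -0.01, -0.0], [0.0, 0.001, -1.0]]
contact_force: [1.0, 1.2, -0.7]
grip_width: 0.0002
grip_force: 0.0
```

Emit:
jog_arm(commands=[[[-4.1,2.2,0.2,0,0,5,0],[-3.9,2.5,0.2,0,0,5,0],[-3.7,2.8,0,0,0,5,0],[0,0,0,0,0,0,0]]])

```text
t: 3.45
tool_pos: [0.5204, -0.2399, 0.1941]
ee_rot: [[0.27, 0.963, -0.002], [0.963, -0.27, -0.0], [-0.001, -0.002, -1.0]]
contact_force: [-1.5, 1.1, -0.9]
grip_width: -0.0
grip_force: 0.0
```

```bash
python3 - <<'E'
from h import *
np.set_printoptions(precision=4,suppress=True)
s=read_state(); print(s["t"],s["tool_pos"],w2b(s["tool_pos"]),s["ee_rot"],s["grip_width"],s["contact_force"])
f=grab_frame("wrist"); save(f,"w1.png")
for q in ("blank","board","handle"): print(q,search_frame(q,f)[:2])
L=[(-.19,-.11,.015),(-.19,.11,.015),(.19,.11,.015),(.19,-.11,.015)]
print(proj(f,[b2w(*l) for l in L],s))
rows(b2w(-.17,0,.2),1)
E
```

```text
3.45 [ 0.5204 -0.2399  0.1941] [-0.1716 -0.0034  0.1941] [[ 0.2703  0.9628 -0.0023]
 [ 0.9628 -0.2703 -0.0004]
 [-0.001  -0.0022 -1.    ]] -2.2890005585741514e-05 [-1.4536  1.0757 -0.878 ]
blank [{'box': [241.1, 1.3, 396.6, 144.1], 'confidence': 0.98}, {'box': [51.5, 221.4, 167.3, 335.5], 'confidence': 0.69}]
board []
handle []
[[ 410.2077  197.6593]
 [ 227.3905  197.0178]
 [ 198.2176 -206.9023]
 [ 440.6577 -206.7731]]
[-0.35, -0.04, -0.25, -0.02, -0.03, 0.56, 0.0]
```

View pics/w1.png

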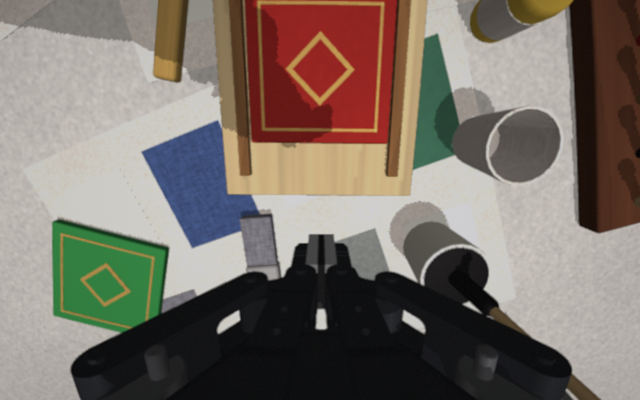

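The wrist view shows the blank in the channel, with its near edge at row 143 and centred on column 321. The board's near end is at row 194, columns 227–411, within 4 px of the prediction. The green decoy at (108,275) and the brush pot stand clear.

```bash
python3 - <<'E'
from h import *
np.set_printoptions(precision=4,suppress=True)
s=read_state(); f=grab_frame("wrist")
for uv,z in (([227.5,193.5],.015),([411,194.5],.015),([253,143],.027),([389,143],.027)): print(w2b(toz(f,uv,z,s)[0]))
E
```

```text
[-0.1819  0.1131  0.015 ]
[-0.181  -0.1093  0.015 ]
[-0.1207  0.076   0.027 ]
[-0.1192 -0.0751  0.027 ]
```

Emit:
jog_arm(commands=[[[0.5,-0.2,4.5,0,0,0.2,0],[0.5,-0.2,4.5,0,0,0,0],[0,0,4.5,0,0,0,0],[0,0,3.5,0,0,0,0],[0,0,0,0,0,0,0]]])

```text
t: 4.2
tool_pos: [0.5129, -0.2201, 0.0218]
ee_rot: [[0.266, 0.964, -0.01], [0.964, -0.266, 0.006], [0.003, -0.011, -1.0]]
contact_force: [-0.2, 1.3, -0.5]
grip_width: -0.0
grip_force: 0.0
```

```bash
python3 - <<'E'
from h import *
np.set_printoptions(precision=4,suppress=True)
s=read_state(); print(w2b(s["tool_pos"]),s["contact_force"])
E
```

```text
[-0.1545  0.0092  0.0218] [-0.1767  1.2831 -0.4669]
```

Emit:
jog_arm(commands=[[[0,0.4,0.1,0,0,0,0],[0,0.3,0,0,0,0,0],[0.8,0,0,0,0,0,0],[0.4,0,0,0,0,0,0]]])

```text
t: 4.6
tool_pos: [0.53, -0.2148, 0.0289]
ee_rot: [[0.268, 0.964, 0.004], [0.964, -0.268, -0.002], [-0.001, 0.004, -1.0]]
contact_force: [-0.3, 0.1, 0.2]
grip_width: 0.0001
grip_force: 0.0
```

```bash
python3 - <<'E'
from h import *
np.set_printoptions(precision=4,suppress=True)
s=read_state(); print(w2b(s["tool_pos"]),s["contact_force"],s["ee_rot"])
f=grab_frame("wrist"); save(f,"w2.png")
E
```

```text
[-0.1448 -0.0058  0.0289] [-0.3205  0.1376  0.1891] [[ 0.2676  0.9635  0.004 ]
 [ 0.9635 -0.2676 -0.0017]
 [-0.0006  0.0043 -1.    ]]
```

View pics/w2.png

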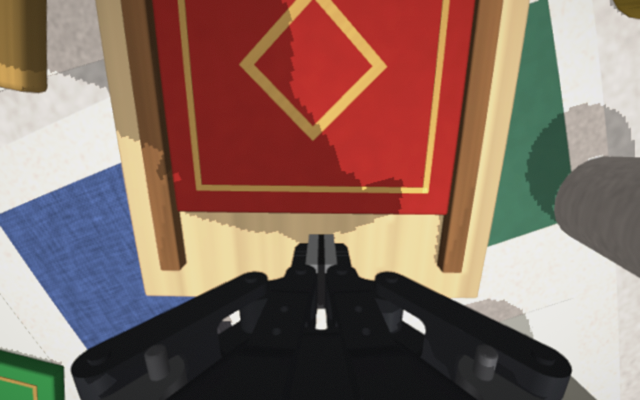

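The fingers are centred in the channel (column 321, blank 186–448), with the blank's edge at row 213, just ahead of the tips.

Emit:
jog_arm(commands=[[[0,0,0,0,0,0,0],[0,0,0,0,0,0,0],[0,0,0,0,0,0,0]]])

```text
t: 4.95
tool_pos: [0.5279, -0.2147, 0.0263]
ee_rot: [[0.268, 0.963, -0.0], [0.963, -0.268, -0.0], [-0.0, -0.0, -1.0]]
contact_force: [0.6, -0.4, -0.2]
grip_width: 0.0001
grip_force: 0.0
```

```bash
python3 - <<'E'
from h import *
np.set_printoptions(precision=4,suppress=True)
s=read_state(); print(w2b(s["tool_pos"]),s["contact_force"],s["qd"])
f=grab_frame("wrist")
for uv,z in (([187,210],.027),([447,213],.027)): print(w2b(toz(f,uv,z,s)[0]))
E
```

```text
[-0.1453 -0.0037  0.0263] [ 0.6124 -0.4278 -0.1944] [-0.0022  0.0019 -0.0033  0.0005  0.0019  0.0001]
[-0.1229  0.0693  0.027 ]
[-0.1238 -0.0716  0.027 ]
```

Emit:
jog_arm(commands=[[[0,-0.2,0.6,0,0,0,0],[0,0,0,0,0,0,0],[0.5,0,0,0,0,0,0],[0.5,0,0,0,0,0,0],[0.5,0,0,0,0,0,0]]])

```text
t: 5.5
tool_pos: [0.5301, -0.1995, 0.0203]
ee_rot: [[0.268, 0.963, -0.0], [0.963, -0.268, -0.001], [-0.001, 0.0, -1.0]]
contact_force: [-0.4, -0.6, -0.4]
grip_width: 0.0002
grip_force: 0.4
```

Emit:
jog_arm(commands=[[[0.5,0,0,0,0,0,0],[0.5,0,0,0,0,0,0],[0.5,0,0,0,0,0,0]]])

```text
t: 5.8
tool_pos: [0.5342, -0.1848, 0.0203]
ee_rot: [[0.268, 0.963, -0.0], [0.963, -0.268, -0.0], [-0.0, 0.0, -1.0]]
contact_force: [0.1, -0.6, -0.5]
grip_width: -0.0004
grip_force: 0.4
```

Emit:
jog_arm(commands=[[[0.5,0,0,0,0,0,0],[0.5,0,0,0,0,0,0],[0,0,0,0,0,0,0]]])

```text
t: 6.1
tool_pos: [0.537, -0.1747, 0.0204]
ee_rot: [[0.267, 0.964, 0.0], [0.964, -0.267, 0.001], [0.001, 0.0, -1.0]]
contact_force: [-0.1, 0.2, -0.9]
grip_width: -0.0004
grip_force: 0.0
```

```bash
python3 - <<'E'
from h import *
np.set_printoptions(precision=4,suppress=True)
s=read_state(); print(w2b(s["tool_pos"]),s["contact_force"],s["qd"])
E
```

```text
[-0.1042 -0.0016  0.0204] [-0.0847  0.2266 -0.8796] [-0.0103  0.0004 -0.0002 -0.0003 -0.003  -0.0075]
```

Emit:
jog_arm(commands=[[[0.4,0,0,0,0,0,0],[0.4,0,0,0,0,0,0],[0,0,0,0,0,0,0]]])

```text
t: 6.4
tool_pos: [0.5383, -0.1687, 0.0204]
ee_rot: [[0.268, 0.963, -0.002], [0.963, -0.268, -0.003], [-0.003, -0.001, -1.0]]
contact_force: [-3.2, -3.5, 0.8]
grip_width: -0.0002
grip_force: 2.2
```

Emit:
jog_arm(commands=[[[0.3,0,0,0,0,0,0],[0.2,0,0,0,0,0,0],[0,0,0,0,0,0,0]]])

```text
t: 6.7
tool_pos: [0.5376, -0.168, 0.0205]
ee_rot: [[0.271, 0.963, -0.006], [0.963, -0.271, -0.011], [-0.012, -0.003, -1.0]]
contact_force: [-7.3, -12.1, 3.3]
grip_width: -0.0001
grip_force: 6.7
```

Emit:
jog_arm(commands=[[[0.2,0,0,0,0,0,0],[0.1,0,0,0,0,0,0],[0,0,0,0,0,0,0]]])

```text
t: 7.0
tool_pos: [0.5375, -0.1678, 0.0206]
ee_rot: [[0.273, 0.962, -0.008], [0.962, -0.273, -0.016], [-0.018, -0.003, -1.0]]
contact_force: [-9.4, -17.1, 1.6]
grip_width: 0.0003
grip_force: 9.6
```

```bash
python3 - <<'E'
from h import *
np.set_printoptions(precision=4,suppress=True)
s=read_state(); print(w2b(s["tool_pos"]),s["contact_force"],s["qd"])
f=grab_frame("wrist");save(f,"w3.png")
E
```

```text
[-0.0975 -0.0002  0.0206] [ -9.4255 -17.1256   1.5836] [-0.0025 -0.0003  0.0015  0.0009  0.0061  0.0001]
```

View pics/w3.png

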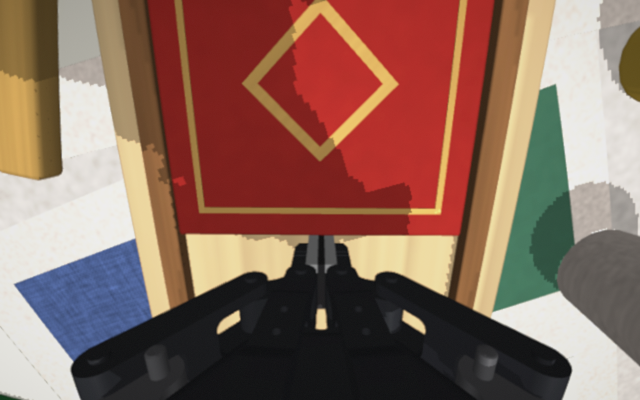

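The blank sits square at the tips with its edge at row 235, and about 19 N has built up without further travel, so it appears to be home. I'll back off and check the gap at the stop.

Emit:
jog_arm(commands=[[[-1.0,0,0,0,0,0,0],[-1.5,0,0,0,0,0,0],[-1,0,-4,0,0,0,0],[0,0,-4.5,0,0,0,0],[0,0,-4.5,0,0,0,0]]])

```text
t: 7.55
tool_pos: [0.5312, -0.1937, 0.151]
ee_rot: [[0.268, 0.963, -0.0], [0.963, -0.268, 0.002], [0.002, -0.001, -1.0]]
contact_force: [1.2, -1.0, 0.3]
grip_width: -0.0002
grip_force: 0.0
```

Emit:
jog_arm(commands=[[[0,0,-4.5,0,0,0,0],[0,0,-4,0,0,0,0],[0,0,0,0,0,0,0],[0,0,0,0,0,0,0]]])

```text
t: 7.95
tool_pos: [0.5328, -0.1942, 0.2371]
ee_rot: [[0.268, 0.963, 0.004], [0.963, -0.268, -0.001], [0.0, 0.004, -1.0]]
contact_force: [-1.1, -0.0, -0.8]
grip_width: 0.0001
grip_force: 0.0
```

```bash
python3 - <<'E'
from h import *
np.set_printoptions(precision=4,suppress=True)
s=read_state(); print(w2b(s["tool_pos"]),s["contact_force"])
w=grab_frame("wrist"); g=grab_frame("side"); t=grab_frame("top")
b=g["pixels"][150:300,285:425,::-1]; a=t["pixels"][130:250,270:420,::-1]; 
im=np.zeros((600,800,3),np.uint8)
r=lambda q,k:cv2.resize(np.ascontiguousarray(q),None,fx=k,fy=k,interpolation=2)
A=r(b,2.6); im[:A.shape[0],:A.shape[1]]=A; B=r(a,2.8); im[:B.shape[0],370:370+B.shape[1]]=B
cv2.imwrite("pics/chk.png",im); save(w,"w4.png"); print(search_frame("handle",w)[:1],search_frame("handle",g)[:1])
E
```

```text
[-0.1241 -0.0029  0.2371] [-1.1368 -0.042  -0.7616]
[{'box': [248.1, 237.5, 283.6, 282.0], 'confidence': 0.63}] [{'box': [331.8, 153.3, 350.7, 210.2], 'confidence': 0.73}]
```

View pics/chk.png

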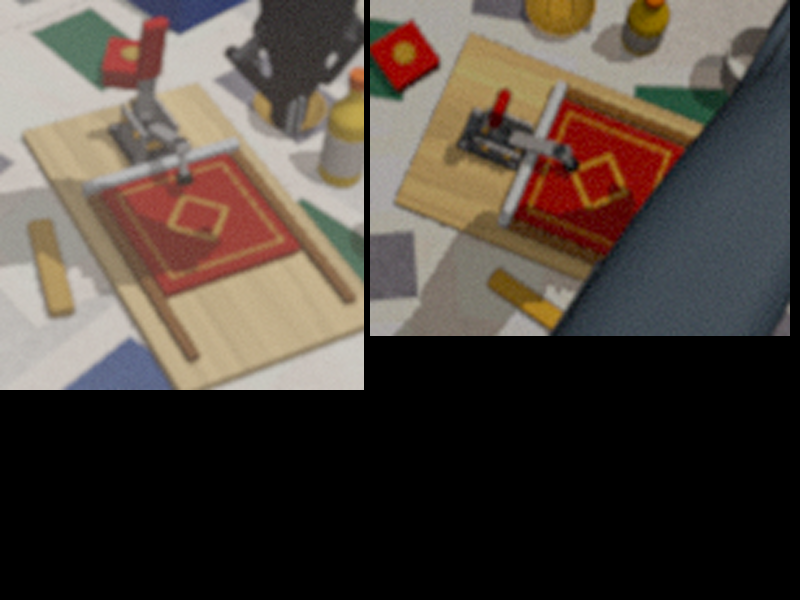

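View pics/w4.png

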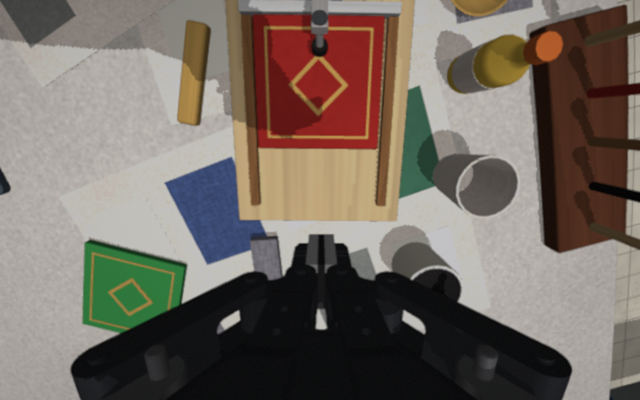

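The blank's far edge is flush with the stop in both views, and the clamp is still open with its handle upright. In the wrist view the clamp arm is on the centreline (column 320). Next I move over to the handle.

Emit:
jog_arm(commands=[[[4,-0.1,0,0,0,0,0],[4.5,-0.1,0,0,0,0,0],[4.5,-0.1,0,0,0,0,0],[4,-0.1,0,0,0,0,0],[0,0,0,0,0,0,0]]])

```text
t: 8.7
tool_pos: [0.5733, -0.0241, 0.2337]
ee_rot: [[0.262, 0.965, -0.002], [0.965, -0.262, 0.003], [0.002, -0.003, -1.0]]
contact_force: [0.6, -1.0, 0.5]
grip_width: 0.0
grip_force: 0.0
```

```bash
python3 - <<'E'
from h import *
np.set_printoptions(precision=4,suppress=True)
s=read_state(); print(w2b(s["tool_pos"]),s["contact_force"],s["qd"])
w=grab_frame("wrist"); save(w,"w5.png"); print(search_frame("handle",w)[:1])
E
```

```text
[0.0506 0.0047 0.2337] [ 0.6496 -1.0157  0.4845] [-0.0683 -0.0069 -0.0067  0.0031 -0.0676 -0.0407]
[{'box': [312.1, 114.4, 352.7, 156.3], 'confidence': 0.93}]
```

View pics/w5.png

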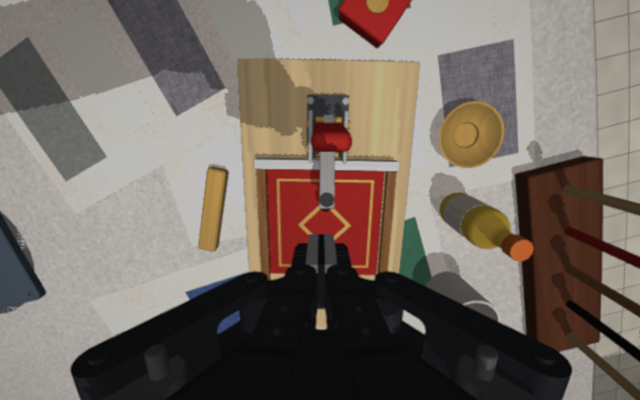

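The red handle top is at (332,137), slightly right of the fingers at column 321. I'll shift 4 mm toward it and descend.

Emit:
jog_arm(commands=[[[0,0.2,4,0,0,-0.3,0],[0,0.2,4.2,0,0,0,0],[0.5,0,0,0,0,0,0],[0.5,0,0,0,0,0,0],[0,0,0,0,0,0,0]]])

```text
t: 9.3
tool_pos: [0.5818, -0.0207, 0.1566]
ee_rot: [[0.263, 0.965, 0.005], [0.965, -0.263, -0.001], [0.001, 0.005, -1.0]]
contact_force: [0.2, -0.5, 0.3]
grip_width: -0.0001
grip_force: 0.0
```

```bash
python3 - <<'E'
from h import *
np.set_printoptions(precision=4,suppress=True)
s=read_state(); print(w2b(s["tool_pos"]),s["contact_force"],s["qd"])
E
```

```text
[ 0.0561 -0.0026  0.1566] [ 0.2088 -0.4511  0.2951] [-0.0011 -0.0143  0.0319 -0.0033 -0.0103 -0.0054]
```

Emit:
jog_arm(commands=[[[1,-0.1,0,0,0,0,0],[1,-0.1,0,0,0,0,0],[0.8,0,0,0,0,0,0],[0.5,0,0,0,0,0,0],[0,0,0,0,0,0,0]]])

```text
t: 9.8
tool_pos: [0.5871, 0.0126, 0.1538]
ee_rot: [[0.262, 0.965, 0.001], [0.965, -0.262, -0.001], [-0.0, 0.001, -1.0]]
contact_force: [0.2, -1.6, 0.1]
grip_width: 0.0001
grip_force: 0.3
```

```bash
python3 - <<'E'
from h import *
np.set_printoptions(precision=4,suppress=True)
s=read_state(); print(w2b(s["tool_pos"]),s["contact_force"],s["qd"])
E
```

```text
[0.0896 0.0015 0.1538] [ 0.2377 -1.6397  0.118 ] [-0.015   0.0002 -0.0112  0.001  -0.0036 -0.008 ]
```

Emit:
jog_arm(commands=[[[1,0,0,0,0,0,0],[1,0,0,0,0,0,0],[1,0,0.2,0,0,0,0],[0.9,0,0.2,0,0,0,0],[0.9,0,0.2,0,0,0,0]]])

```text
t: 10.3
tool_pos: [0.6, 0.0574, 0.1487]
ee_rot: [[0.264, 0.965, 0.002], [0.965, -0.264, -0.003], [-0.003, 0.003, -1.0]]
contact_force: [0.1, -5.1, 2.0]
grip_width: 0.0002
grip_force: 2.8
```

```bash
python3 - <<'E'
from h import *
np.set_printoptions(precision=4,suppress=True)
s=read_state(); print(w2b(s["tool_pos"]),s["contact_force"],s["qd"])
E
```

```text
[0.1362 0.0013 0.1487] [ 0.0631 -5.1397  1.989 ] [ 0.1449  0.0903  0.0556 -0.0343 -0.0006  0.1442]
```

Emit:
jog_arm(commands=[[[0.9,0,0.4,0,0,0,0],[0.9,0,0.4,0,0,0,0],[0.9,0,0.6,0,0,0,0],[0.8,0,0.7,0,0,0,0],[0.7,0,0.7,0,0,0,0]]])

```text
t: 10.8
tool_pos: [0.6093, 0.1003, 0.1173]
ee_rot: [[0.262, 0.965, -0.003], [0.965, -0.262, 0.001], [0.001, -0.003, -1.0]]
contact_force: [-0.8, -0.5, 0.5]
grip_width: -0.0001
grip_force: 0.0
```

```bash
python3 - <<'E'
from h import *
np.set_printoptions(precision=4,suppress=True)
s=read_state(); print(w2b(s["tool_pos"]),s["contact_force"],s["qd"])
E
```

```text
[0.1801 0.0041 0.1173] [-0.8339 -0.5496  0.4642] [ 0.1045  0.0918 -0.0325 -0.1176 -0.0083  0.1051]
```

The force dropped to zero, so the handle seems to have snapped over. I'll retreat up and away, then check.

Emit:
jog_arm(commands=[[[-0.5,0,-2,0,0,0,0],[0,0,-4,0,0,0,0],[0,0,-4,0,0,0,0],[-4,0,0,0,0,0,0],[-4.5,0,0,0,0,0,0]]])

```text
t: 11.3
tool_pos: [0.5875, 0.0132, 0.2204]
ee_rot: [[0.259, 0.966, 0.003], [0.966, -0.259, 0.001], [0.002, 0.003, -1.0]]
contact_force: [0.1, -0.7, 0.1]
grip_width: -0.0
grip_force: 0.0
```

Emit:
jog_arm(commands=[[[-4.5,0,0,0,0,0,0],[-4.5,0,0,0,0,0,0],[-4.5,0,0,0,0,0,0],[-3,0,0,0,0,0,0],[0,0,0,0,0,0,0]]])

```text
t: 11.8
tool_pos: [0.5419, -0.1501, 0.2178]
ee_rot: [[0.268, 0.963, -0.002], [0.963, -0.268, 0.0], [-0.0, -0.002, -1.0]]
contact_force: [0.2, 1.6, 0.3]
grip_width: 0.0001
grip_force: 0.0
```

```bash
python3 - <<'E'
from h import *
np.set_printoptions(precision=4,suppress=True)
s=read_state(); print(s["t"],w2b(s["tool_pos"]),s["contact_force"])
w=grab_frame("wrist"); g=grab_frame("side")
b=cv2.resize(np.ascontiguousarray(g["pixels"][140:300,280:430,::-1]),None,fx=2.5,fy=2.5,interpolation=2)
im=np.zeros((400,775,3),np.uint8); im[:,:375]=b; im[:,375:]=w["pixels"][:,120:520,::-1]
cv2.imwrite("pics/fin.png",im)
E
```

```text
11.8 [-0.0792  0.0005  0.2178] [0.2414 1.5602 0.3015]
```

View pics/fin.png

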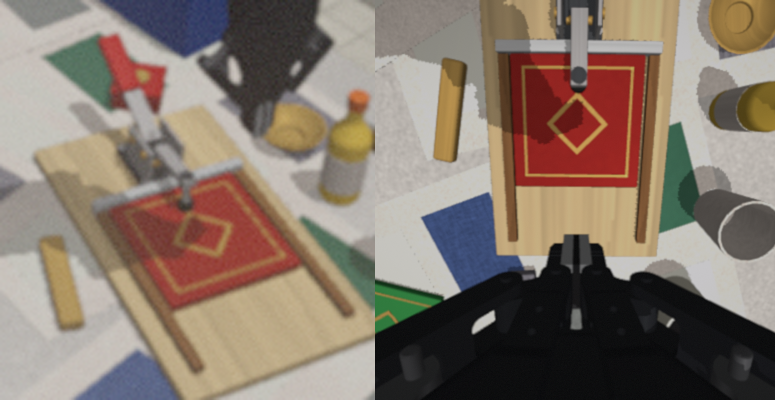

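The handle lies over to +x (tip at side pixel ≈(323,156)), the pad is down on the blank at the stop end, and the blank is flush with the stop. I'll check the handle angle by projection, and hand in only if it fits lock.

```bash
python3 - <<'E'
from h import *
g=grab_frame("side")
m=None
for th in (.9,1.1,1.22,1.3):
    p=th-.09; q=proj(g,[b2w(.1185+.13*np.sin(p),0,.06+.13*np.cos(p))])[0]; print(th,q)
    d=np.hypot(*(q-[323,156])); m=min(m,(d,th)) if m else (d,th)
print(m)
if m[1]>=1.2: print(job_done())
E
```

```text
0.9 [325.37215428 149.08389766]
1.1 [322.76558787 152.09070527]
1.22 [321.5421064  154.62777984]
1.3 [320.87354013 156.59440767]
(np.float64(2.0021093682597293), 1.22)
the job is handed in; nothing more can be done
None
```

The job is handed in: the camera views show the red blank flush against the stop and the clamp handle past its dead point at about 1.22 rad, with the pad down on the blank and the robot clear; the pad's force was not measured and no verdict came back.

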